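Lock out the air and gauge the press gap

TASK

Before gauging the press, hang the lock-out plate by its hole on the peg of the air valve and let go of it. Then take the taper gauge by its grip, lay its blade flat on the press's lower plate, slide it straight in under the floating upper plate until it drags snugly between the two (gently: do not force it in), and finish while still holding it there: do not let go. Leave everything else on the bench where it is.

Things in the scene. Friction and masses are not known exactly. Their poses are not given: they have to be found in the camera images.
- tag: Lock-out plate: plain aluminium, 44 mm wide (its y), 6 mm thick (its x), 85 mm tall (its z), 60 g, starts standing upright in the slot of the black stand, which reaches 22 mm up the plate. Origin at the centre of its lower edge. It can be gripped from above by its two side edges (44 mm).
- tag_hole (a point): Centre of the plate's hole (20 mm across, runs through along the plate's x), 65 mm above its lower edge, 20 mm below its upper edge.
- stand: Black plastic stand, 50 x 64 x 28 mm, fixed; the slot that holds the lock-out plate has its floor 6 mm above the bench. Origin at the centre of its underside.
- valve: Air inlet valve, fixed: upright aluminium block 36 x 40 mm, 128 mm high, on a foot 70 x 80 x 8 mm. A steel peg (8 mm diameter) sticks out 50 mm from the block's face at the valve's x = 0 towards its -x (roughly to the robot), rising 12 degrees to its tip; its root is 110 mm above the bench. Origin on the bench under the peg's root.
- peg_tip (a point): Centre of the peg's rounded end, 50 mm from the block face and 120.6 mm above the bench (axes as the valve's: the peg runs to +x and falls 12 degrees).
- gauge: Steel taper gauge, about 200 g, lying flat on the bench. Upright dark grip 32 mm (x) by 14 mm (y), 60 mm high; from its foot the blade sticks out along the gauge's +x to x = 135 mm: 24 mm wide, flat underside level with the grip's underside, thickness growing evenly from 2 mm at the tip to 14 mm at the grip (1 mm per 10 mm). Origin under the grip's centre.
- gauge_tip (a point): Middle of the blade's tip edge, at its underside: 135 mm along the gauge's x from its origin.
- gauge_grip (a point): Middle of the grip's thickness and length, 38 mm above the gauge's underside: where to grasp it from above, closing along the gauge's y.
- press: Small bench press, fixed. White base 200 x 220 x 45 mm, origin under its centre. The gauge slides in level along its +x; the mouth is at its -x side. Lower plate: 120 mm wide (y), top 60 mm above the bench. Upper plate floats above it, 120 mm wide, with ears 210 mm wide 20 mm behind the lip; columns and crosshead stand 65 mm or more behind the lip.
- nest_edge (a point): Middle of the lower plate's front edge at its top surface (60 mm above the bench); the lower plate reaches 15 mm farther out than the upper plate.
- lip (a point): Middle of the upper plate's rounded front lip, at the level of its underside; it lies 15 mm inwards of nest_edge. The gap between the plates differs from day to day, 4.5 to 7 mm, so the blade first touches the lip with its tip about 25 to 50 mm inside.
- platen (a joint): Lift of the upper plate from rest (m; 0 = resting). It floats on 2.5 N of weight plus a spring of 2.5 N per mm. After the first touch, 10 mm of blade travel lifts it 1 mm. Snug: the blade carries it (drag jumps by 3 N or more, then climbs), lift under 5 mm; aim for 1 to 2.5 mm. Beyond 7 mm it has been forced.
- housing_a: Bystander: black moulded housing, 56 x 42 x 30 mm, loose on the bench; origin at the centre of its underside.
- housing_b: Bystander: grey moulded housing, 56 x 42 x 30 mm, loose; origin at the centre of its underside.
- collar: Bystander: steel collar, 36 mm across, 14 mm high, loose; origin at the centre of its underside.
- jar: Bystander: white jar with a black cap, 48 mm across, 75 mm high, loose; origin at the centre of its underside.
- fitting: Bystander: brass fitting, 26 mm across, 30 mm high, loose; origin at the centre of its underside.
- wrench: Bystander: open-ended wrench lying on the bench (about 180 mm long, along its x axis).
There are look-alikes about, which are no part of the job. What is meant by the tag is not green, and is the smaller of those in its own colour. What is shaped like the gauge but turquoise is not meant.

How it is judged:
On the way, in this order (a step that is already met when the one before it is completed fails the run):
1. the lock-out plate hangs by its hole on the valve's peg, let go (x of tag_hole in the frame of peg_tip between 0.004 and 0.052 m and y of tag_hole in the frame of peg_tip between -0.012 and 0.012 m and z of tag_hole in the frame of peg_tip between -0.025 and 0.006 m and angle between tag's own z axis and vertical below 0.45 rad and contact force between tag and valve above 0.2 N and contact force between tag and the fingers below 0.05 N and linear speed of tag below 0.05 m/s), for 0.3 s.
2. the held gauge's tip has entered between the plates (x of gauge_tip in the frame of lip above 0.005 m and contact force between gauge and the fingers above 2 N and z of gauge_tip in the frame of press between 0.055 and 0.072 m and angle between the x axis of gauge and the x axis of press, either way round below 0.26 rad and angle between gauge's own z axis and vertical below 0.15 rad and y of gauge_tip in the frame of press between -0.05 and 0.05 m), for 0.1 s.
At the end, for the whole second after the job is handed in: Plate hangs still by its hole on the peg, untouched, upright to 0.45 rad. Gauge gripped and still, level (0.15 rad), lined up (0.26 rad), 50 mm or less off the middle, tip 15 to 110 mm inside the lip, pinched by both plates (over 1.5 N on upper), upper lifted under 5 mm (all of step 1 and angle between the x axis of gauge and the x axis of press, either way round below 0.26 rad and angle between gauge's own z axis and vertical below 0.15 rad and y of gauge_tip in the frame of press between -0.05 and 0.05 m and value of joint platen below 0.005 m and contact force between gauge and platen above 1.5 N and contact force between gauge and press above 0.5 N and x of gauge_tip in the frame of lip between 0.015 and 0.11 m and contact force between gauge and the fingers above 3 N and height (world z) of gauge_grip above 0.08 m and linear speed of gauge below 0.02 m/s); the arm keeps its last pose, push and grip.
It fails at once if the gauge was forced: upper plate lifted more than 7 mm (value of joint platen above 0.007 m).
It fails at once if one of the bystanders was knocked away (more than 40 mm) (distance of any of housing_a, housing_b, collar, jar, fitting, wrench from where it was at the start of the episode above 0.04 m).
It also fails if it takes over 64 s, if anything falls off the work surface, if the arm or the gripper's body presses on something with over 40 N, if the wrist force passes 120 N, or if a joint passes its speed limit or range.

ROBOT

A 6-joint arm with a two-finger parallel gripper is mounted at the origin on the work surface. World frame = base frame: x ahead of the robot, y to its left, z up, the work surface at z = 0. Lengths are in m, angles in rad, forces in N, time in s.
With the tool pointing down it reaches from about 0.225 to 0.875 m from the base axis. Payload 3.4 kg.
Tool frame: the origin (TCP) lies on the centre line of the jaws, within the pads' length; the fingertips stand 17 mm ahead of it and the grasp point (between the pads) lies 2 mm behind it (nose_length is the distance from the TCP to the fingertips, in m); z points along the fingers, y is the line along which they close (so a half turn about z gives the same grasp; the last joint's range is limited). The gripper opens to 85 mm and grips with 20 to 120 N. Pads are 22 mm wide; open, the fingers measure 114 mm over their backs; the gripper's body (76 mm by 85 mm) begins 54 mm behind the grasp point. The pads swing forward as they close: fully open they stand 13 mm farther back than shut.
Start: joints at [1, 0.276, 1.505, -0, 1.361, -0.121], TCP at [0.25, 0.518, 0.248] pointing down, gripper open.
Joint ranges: [-2.89, 2.89], [-0.75, 2.08], [0.22, 2.7], [-1.18, 4.32], [0.11, 2.71], [-2.7, 2.7]. Speed limits (rad/s): [2.57, 2.57, 3.14, 3.14, 3.14, 3.14].

INTERFACE

Orientations are given as a unit quaternion [w, x, y, z].
In Python, from rig import get_state, get_image, sign_off, find_in, place_of, nose_length gives the robot as it stands.
- The arm moves only by the tool apply_moves, never from a script. Its argument "deltas" is one flat list of numbers, 5 for each row, row after row: the finger opening in mm, from 0 to 85.4, then the shift along the tool's x, y, z in mm, then the turn about the tool's z in degrees. A call has 1 to 12 rows; each row is the pose to reach, as a shift and turn from the pose commanded when the call began, along the tool's axes at that moment; what a row does not reach only later rows make up. A row lasts 1/12 s, in which the tool goes at most 41.7 mm and 7.16 degrees, less where a joint would pass 70% of its speed; a pose out of reach is approached as far as the arm can. A call with a gripper value outside its range is refused whole. The fingers move at their own pace and stop on an object; "squeeze" is the grip in N (left out, the last holds). Time passes only in rows, so rows that repeat a pose let the fingers close. It gives the time, the measured TCP pose, the force, the opening and the grip force at its end, in the units of the state.
- get_state(): the state, without advancing time (a new reading comes with each control period).
- get_image(name): name is "scene" or "top" or "wrist"; returns a dict with "frame" (420x560x3 uint8, red, green, blue), "K" (3x3 intrinsics, pixels), "k1" (the pictures are not rectified: a ray, as slopes to the right and down, at radius r is drawn at 1 + k1 r^2 times it, then the intrinsics apply), "position" and "orientation" of the camera in the world. Camera axes: x right, y down, z forward; pixel columns grow to the right and rows downward; lengths in m; the calibration is good to about 2 mm. A picture is of the moment at which its call begins. There is no depth.
- sign_off(): hands the job in; it is judged then, once.
Trained networks look in a picture, given as the dict that the camera call returned (one of the last four; its "shot" number tells which), for a name from the list of things; names that differ only in an ending like _2 or _b are one class to them, and where a whole thing is asked for, a point or a joint stands for the part that bears it (a point fixed in the world has none). Each returns a list of dicts, best first, with "score" (0 to 1); they miss things now and then, are a little off and sometimes report something else, mostly with a low value. They report only what shows in the picture. A call takes as long as a camera call. They do not tell look-alikes from the thing itself.
- find_in(query, picture): "point" ([column, row] in pixels, amid what is visible of it).
- place_of(query, picture): "point" ([column, row] in pixels: a listed point, or the origin of a listed thing).
The state is a dict: "clock": time; "qpos": joint angles; "qd": joint speeds; "effort": joint torques, N m; "position": TCP position; "ee_rot": TCP orientation; "contact_force": force on the tool from outside, world axes, zero at the start; "moment": the same for the moment, N m; "width": finger opening in m; "gripper_force": force on a finger pad.
Only numpy, scipy, OpenCV 4.12 (cv2) and the standard library are available. Lean on these libraries where they do the work, as an engineer would, in place of code of your own. Each camera call takes 0.05 s, during which the arm holds its last target. There are 200 camera calls.

## Working session

There is one attempt and no reset: what is moved stays moved. The work goes in short steps, Python scripts to look and compute and a tool call to move; the robot and the scene stay as the last step left them, time stands still between calls to the robot, and variables do not carry over. Pictures are saved under pics/ and viewed, at most 10 in all, crops included, and the job is handed in when it is done.

Besides the shell and the picture viewer there is one more tool, called after ">>>" by a JSON object that holds its "method" and its "body", one argument or row to a line. apply_moves: Moves the arm, as the interface text tells. Its arguments: {"type":"object","properties":{"deltas":{"type":"array"},"squeeze":{"type":"number"}},"required":["deltas"]}

```bash
mkdir -p pics; cat > h.py <<'E'
import numpy as np, cv2
from scipy.spatial.transform import Rotation as R
from rig import *
def rot(q): return R.from_quat([q[1],q[2],q[3],q[0]]).as_matrix()
def ray(p,im):
    K=np.array(im["K"]); d=np.array([(p[0]-K[0,2])/K[0,0],(p[1]-K[1,2])/K[1,1]]); s=d.copy()
    for _ in range(20): s=d/(1+im["k1"]*(s@s))
    return np.array(im["position"]),rot(im["orientation"])@np.r_[s,1]
def atz(p,im,z):
    o,d=ray(p,im); return o+d*(z-o[2])/d[2]
def pix(X,im):
    c=rot(im["orientation"]).T@(np.array(X)-im["position"]); s=c[:2]/c[2]; s=s*(1+im["k1"]*(s@s)); K=np.array(im["K"]); return np.array([K[0,0]*s[0]+K[0,2],K[1,1]*s[1]+K[1,2]])
def tri(p1,i1,p2,i2):
    A=[];b=[]
    for p,i in((p1,i1),(p2,i2)):
        o,d=ray(p,i); d=d/np.linalg.norm(d); M=np.eye(3)-np.outer(d,d); A.append(M); b.append(M@o)
    return np.linalg.solve(sum(A),sum(b))
def save(im,n,crop=None,f=1):
    a=im["frame"][:,:,::-1]
    if crop: x0,y0,x1,y1=crop; a=a[y0:y1,x0:x1]
    cv2.imwrite(n,cv2.resize(a,None,fx=f,fy=f,interpolation=cv2.INTER_CUBIC))
E
python3 - <<'E'
from h import *
s=get_image("scene"); t=get_image("top")
a=np.vstack([s["frame"]]) ; save(s,"pics/scene.png",None,1.4); save(t,"pics/top.png",None,1.4)
for im,n in((s,"scene"),(t,"top")):
    print(n,np.round(im["position"],3),np.round(rot(im["orientation"]),2).tolist())
    for q in "tag tag_hole stand valve peg_tip gauge gauge_tip gauge_grip press nest_edge lip".split():
        print(q,[(np.round(r["point"]).tolist(),round(r["score"],2)) for r in place_of(q,im)[:4]])
print(nose_length() if callable(nose_length) else nose_length)
E
```

```text
scene [ 1.168 -0.112  0.729] [[0.22, 0.64, -0.73], [0.98, -0.14, 0.17], [0.0, -0.75, -0.66]]
tag [([414.0, 235.0], 0.91), ([371.0, 223.0], 0.79), ([376.0, 200.0], 0.51)]
tag_hole [([372.0, 203.0], 0.91), ([418.0, 208.0], 0.82)]
stand [([368.0, 221.0], 0.7)]
valve [([364.0, 276.0], 0.62)]
peg_tip [([354.0, 225.0], 0.56), ([372.0, 221.0], 0.48)]
gauge [([304.0, 237.0], 0.77), ([371.0, 155.0], 0.77)]
gauge_tip [([329.0, 164.0], 0.97)]
gauge_grip [([372.0, 145.0], 0.8), ([308.0, 276.0], 0.25)]
press [([375.0, 203.0], 0.56)]
nest_edge [([172.0, 282.0], 0.77), ([369.0, 226.0], 0.24)]
lip [([161.0, 280.0], 0.91), ([356.0, 218.0], 0.37)]
top [0.328 0.071 1.214] [[0.0, -0.99, 0.12], [-1.0, -0.0, -0.02], [0.02, -0.12, -0.99]]
tag [([156.0, 179.0], 0.96), ([170.0, 237.0], 0.61), ([193.0, 195.0], 0.59)]
tag_hole [([150.0, 172.0], 0.94), ([168.0, 233.0], 0.61), ([306.0, 181.0], 0.6)]
stand [([195.0, 195.0], 0.71), ([375.0, 150.0], 0.24), ([220.0, 246.0], 0.21)]
valve [([224.0, 150.0], 0.79)]
peg_tip [([223.0, 146.0], 0.6)]
gauge [([145.0, 305.0], 0.8), ([265.0, 199.0], 0.6)]
gauge_tip [([306.0, 183.0], 0.88), ([199.0, 304.0], 0.67)]
gauge_grip [([143.0, 311.0], 0.88), ([258.0, 201.0], 0.87)]
press [([194.0, 198.0], 0.65)]
nest_edge [([373.0, 150.0], 0.84)]
lip [([385.0, 152.0], 0.69)]
0.017
```

View pics/scene.png

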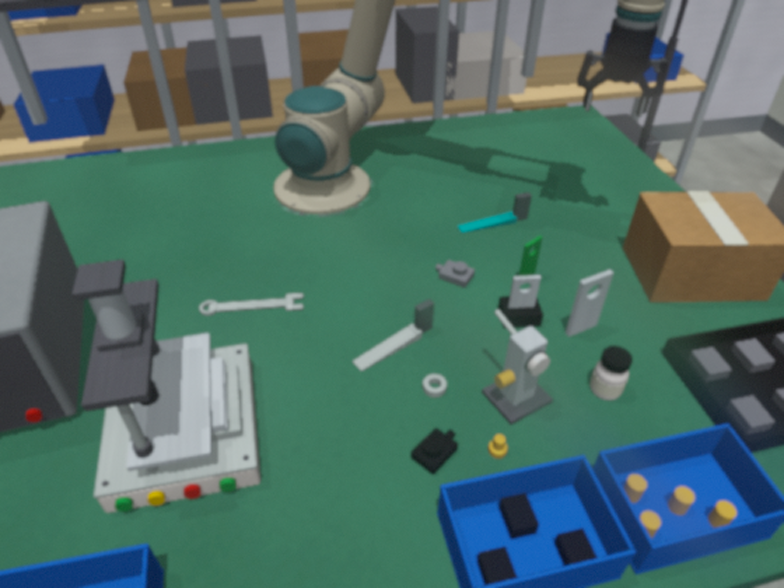

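View pics/top.png

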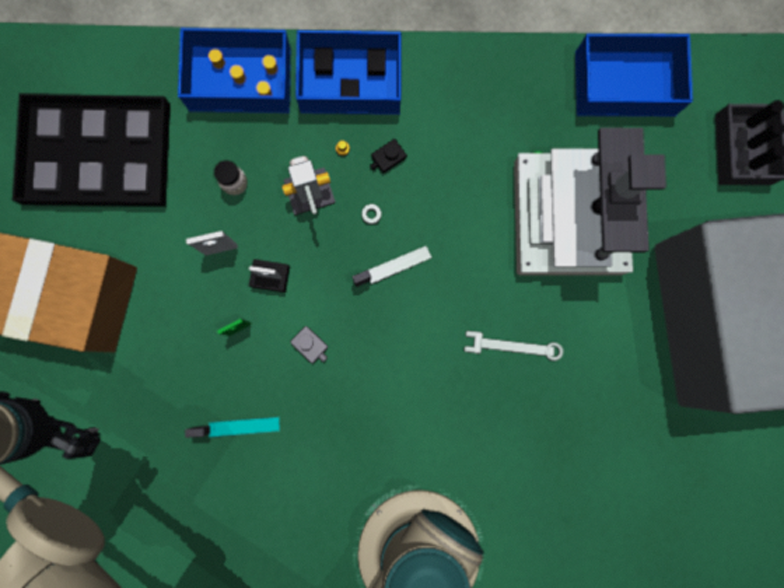

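Top picture: the candidates for the plate are the aluminium one in the black stand at (187,193), the larger aluminium one at (150,172) and the green one at (165,233), in unscaled pixels. The one in the stand fits, because it is the smaller of the two aluminium ones. The gauge has its grip at (258,200) and tip at (306,182). The other, at (143,310), is turquoise and not meant.

```bash
python3 - <<'E'
from h import *
s=get_image("scene"); t=get_image("top")
a=s["frame"][160:260,320:450]; b=t["frame"][130:230,120:250]
o=np.hstack([cv2.resize(x,None,fx=3,fy=3,interpolation=cv2.INTER_CUBIC) for x in (a,b)])[:,:,::-1]; cv2.imwrite("pics/crop.png",o)
P=lambda n,X:print(n,np.round(X,4))
P("hole z.071",atz((372,203),s,.071)); P("stand",[atz((195,195),t,0),atz((368,221),s,0)])
P("peg tri",tri((354,225),s,(223,146),t)); P("valve",[atz((364,276),s,0),atz((224,150),t,0)])
P("ggrip",[atz((258,201),t,.038)]); P("gtip",[atz((306,183),t,0),]); P("gorigin",atz((265,199),t,0))
P("nest",[atz((172,282),s,.06),atz((373,150),t,.06)]); P("lip",[atz((161,280),s,.066),atz((385,152),t,.066)])
P("jar",atz((163,124),t,.075)); P("wrench",[atz((338,245),t,0),atz((396,251),t,0)]); P("ring",atz((265,153),t,0));P("white plate top",atz((150,171),t,.09))
st=get_state(); print(st["position"],st["ee_rot"],rot(st["ee_rot"]).round(3).tolist())
E
```

```text
hole z.071 [0.4856 0.2676 0.071 ]
stand [[ 0.4962  0.2679  0.    ]
 [ 0.4725  0.2735 -0.    ]]
peg tri [0.595  0.1809 0.1227]
valve [[0.6318 0.2013 0.    ]
 [0.6159 0.1949 0.    ]]
ggrip [[0.4765 0.1036 0.038 ]]
gtip [[ 0.5293 -0.0205  0.    ]]
gorigin [0.4866 0.0865 0.    ]
nest [[ 0.6087 -0.1951  0.06  ]
 [ 0.6042 -0.185   0.06  ]]
lip [[ 0.6042 -0.2151  0.066 ]
 [ 0.5979 -0.2136  0.066 ]]
jar [0.6623 0.3382 0.075 ]
wrench [[ 0.3678 -0.1024  0.    ]
 [ 0.353  -0.2519  0.    ]]
ring [0.6087 0.0872 0.    ]
white plate top [0.5414 0.3622 0.09  ]
[0.25002782 0.51783873 0.2483341 ] [1.24926098e-05 2.22999185e-01 9.74818630e-01 4.79891404e-05] [[-0.901, 0.435, 0.0], [0.435, 0.901, 0.0], [-0.0, 0.0, -1.0]]
```

View pics/crop.png

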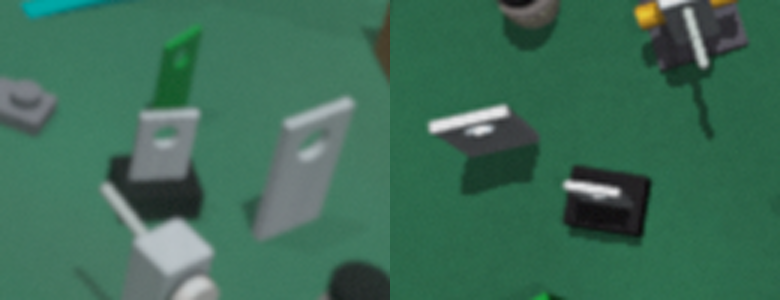

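The crop confirms it: the small bare aluminium plate sits in the black stand at left-crop pixel (165,145). The larger aluminium plate and the green one stand free.

```bash
cat >> h.py <<'E'
def delta(X,ydeg):
    st=get_state(); M=rot(st["ee_rot"]); d=M.T@(np.array(X)-st["position"])*1000
    a=np.degrees(np.arctan2(M[1,1],M[0,1])); t=(a-ydeg+90)%180-90
    return np.round(d,1), round(t,1)
E
python3 - <<'E'
from h import *
w=get_image("wrist"); st=get_state(); M=rot(st["ee_rot"])
print(M.T@(np.array(w["position"])-st["position"]),(M.T@rot(w["orientation"])).round(3).tolist(), w["K"])
print(delta((.48,.27,.22),83))
E
```

```text
[ 0.0780258  -0.00080463 -0.12668899] [[0.001, -0.952, -0.306], [1.0, 0.001, 0.001], [-0.0, -0.306, 0.952]] [[329.18451244   0.         286.51532277]
 [  0.         329.18451244 214.62329949]
 [  0.           0.           1.        ]]
(array([-314.9, -123.2,   28.3]), np.float64(-18.8))
```

>>> {"method": "apply_moves", "body": {
  "deltas": [85,-35,-14,0,-5,85,-70,-28,0,-10,85,-105,-41,0,-15,85,-140,-55,0,-19,85,-175,-69,5,-19,85,-210,-83,10,-19,85,-245,-96,15,-19,85,-280,-110,20,-19,85,-300,-118,25,-19,85,-315,-123,28,-19,85,-315,-123,28,-19]
}}

```text
clock: 2.27
position: [0.4823, 0.2676, 0.2195]
ee_rot: [0.0, 0.061, 0.998, -0.001]
contact_force: [-0.3, 0.6, -0.4]
width: 0.0852
gripper_force: 0.0
```

```bash
python3 - <<'E'
from h import *
w=get_image("wrist"); st=get_state(); print(st["clock"],st["position"],st["qpos"],rot(st["ee_rot"]).round(3).tolist())
save(w,"pics/w1.png",None,1.4)
for q in "tag tag_hole stand valve peg_tip".split():
    print(q,[(np.round(r["point"],1).tolist(),round(r["score"],2)) for r in place_of(q,w)[:4]])
E
```

```text
2.3167 [0.48101983 0.26899233 0.21986453] [ 3.83548793e-01  2.58100064e-01  1.60265843e+00  1.31420217e-04
  1.28154822e+00 -1.06619223e+00] [[-0.993, 0.121, -0.001], [0.121, 0.993, -0.0], [0.001, -0.0, -1.0]]
tag [([335.5, 87.8], 0.93), ([295.1, 192.3], 0.75), ([379.9, 224.1], 0.69), ([362.8, 324.2], 0.52)]
tag_hole [([293.7, 213.0], 0.97), ([410.9, 261.0], 0.59), ([345.9, 89.8], 0.59)]
stand [([294.7, 191.3], 0.57)]
valve [([243.5, 313.1], 0.61)]
peg_tip [([201.1, 351.9], 0.79)]
```

View pics/w1.png

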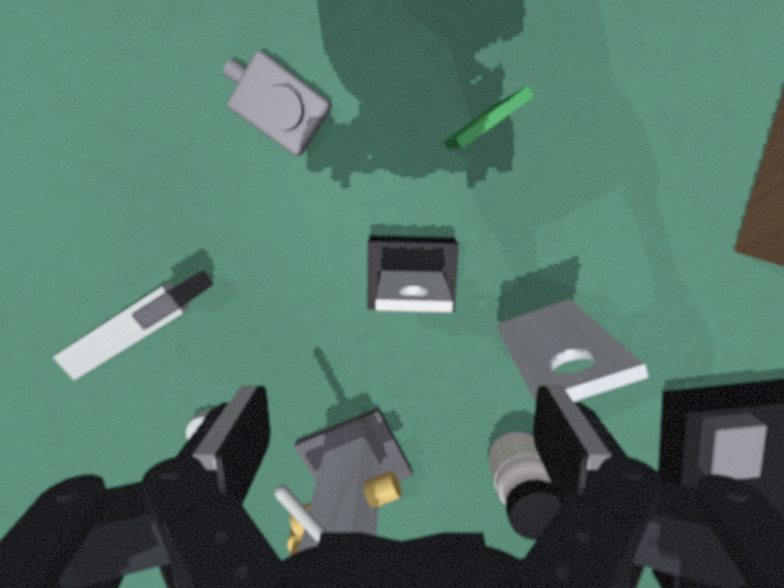

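```bash
python3 - <<'E'
from h import *
w=get_image("wrist"); s=get_image("scene")
P=lambda n,X:print(n,np.round(X,4))
hp=[r["point"] for r in place_of("tag_hole",w)][0]; pt=[r["point"] for r in place_of("peg_tip",w)][0]
P("hole",atz(hp,w,.071))
for a in ((376,299),(452,303),(377,311),(452,312),(414,305)): P("top",atz(np.array(a)/1.4,w,.091))
P("peg",atz(pt,w,.1206)); P("pegpx",atz((200.7,351.4),w,.1206))
f=[atz(np.array(a)/1.4,w,.008) for a in((297,445),(377,410),(411,470))]; P("foot",f)
for a,b in((0,1),(1,2)):
    d=f[b]-f[a]; print(np.degrees(np.arctan2(d[1],d[0])),np.linalg.norm(d))
# peg direction from peg in scene crop: tip(105,187) root(147,235)
g=lambda x,y:(320+x/3,160+y/3)
P("scene tip",[atz(g(105,187),s,.1206)]);P("root",atz(g(147,237),s,.110)); 
gt=lambda x,y:(120+(x-390)/3,130+y/3)
t=get_image("top"); P("top tip",atz(gt(704,66),t,.1206)); P("toproot",atz(gt(688,12),t,.11))
P("tri", tri(pt,w,g(105,187),s))
E
```

```text
hole [0.4875 0.2713 0.071 ]
top [0.481  0.2554 0.091 ]
top [0.4885 0.2993 0.091 ]
top [0.4884 0.255  0.091 ]
top [0.4941 0.2988 0.091 ]
top [0.4872 0.277  0.091 ]
peg [0.5862 0.1813 0.1206]
pegpx [0.5849 0.186  0.1206]
foot [[0.6295 0.1629 0.008 ]
 [0.6035 0.2357 0.008 ]
 [0.6663 0.2575 0.008 ]]
109.61835497993572 0.077288992818324
19.123794506600778 0.06646183173646007
scene tip [[0.5855 0.1824 0.1206]]
root [0.6267 0.198  0.11  ]
top tip [0.5825 0.1809 0.1206]
toproot [0.6288 0.1954 0.11  ]
tri [0.5859 0.1818 0.1211]
```

```bash
python3 - <<'E'
from h import *
w=get_image("wrist")
for a in((498,325),(573,300)): print(atz(np.array(a)/1.4,w,0))
for a in((568,397),(648,370)): print(atz(np.array(a)/1.4,w,0.11))
print(delta((.4875,.2755,.115),81.5),delta((.4875,.2755,.075),81.5))
E
```

```text
[0.54267076 0.34110989 0.        ]
[0.5283916  0.40112329 0.        ]
[0.5474158  0.35933106 0.11      ]
[0.5352839  0.40453653 0.11      ]
(array([ -6.9,   5.8, 105.5]), np.float64(1.8)) (array([ -6.9,   5.8, 145.5]), np.float64(1.8))
```

>>> {"method": "apply_moves", "body": {
  "deltas": [66,-3,3,25,2,66,-7,6,55,2,66,-7,6,85,2,66,-7,6,105,2,66,-7,6,120,2,66,-7,6,135,2,66,-7,6,145,2,66,-7,6,145,2,38,-7,6,145,2,38,-7,6,145,2,38,-7,6,145,2,38,-7,6,145,2],
  "squeeze": 30
}}

```text
clock: 3.87
position: [0.4884, 0.2755, 0.0763]
ee_rot: [0.001, 0.076, 0.997, 0.0]
contact_force: [0.2, 0.2, -0.7]
width: 0.0433
gripper_force: 31.7
```

```bash
python3 - <<'E'
from h import *
st=get_state(); print(st["clock"],st["position"],st["width"],st["gripper_force"],st["contact_force"])
w=get_image("wrist"); save(w,"pics/w2.png",None,1)
E
```

```text
3.8667 [0.4884439  0.27552713 0.07629455] 0.043276258401382696 31.734867934137583 [ 0.2379975   0.20019534 -0.6891419 ]
```

View pics/w2.png

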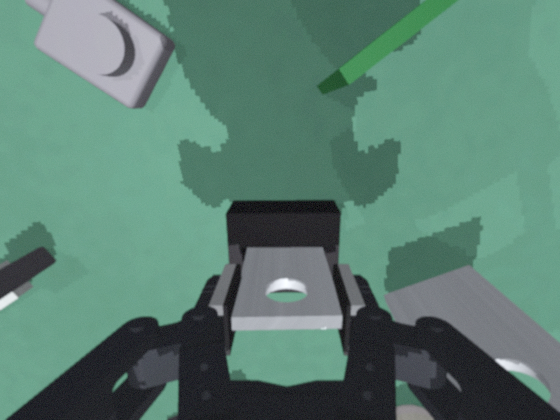

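The plate is gripped at its side edges, with its hole at (287,291). Lifting and carrying it to just in front of the peg.

```bash
python3 - <<'E'
from h import *
v=np.array([np.cos(np.radians(19.4)),np.sin(np.radians(19.4)),0])
print(delta(np.array([.585,.1822,.126])-.035*v,109.4)); print(delta((.488,.2755,.126),109.4))
E
```

```text
(array([-78.9, -94. , -49.8]), np.float64(-28.2))
(array([  0.3,  -0. , -49.8]), np.float64(-28.2))
```

>>> {"method": "apply_moves", "body": {
  "deltas": [38,0,0,-20,0,38,0,0,-40,0,38,0,-5,-60,-4,38,-15,-25,-60,-9,38,-30,-45,-60,-15,38,-50,-65,-60,-21,38,-65,-80,-60,-26,38,-75,-92,-57,-28,38,-79,-94,-50,-28,38,-79,-94,-50,-28,38,-79,-94,-50,-28]
}}

```text
clock: 4.83
position: [0.5507, 0.1706, 0.1247]
ee_rot: [-0.001, -0.166, 0.986, 0.0]
contact_force: [0.1, -0.2, -0.4]
width: 0.0435
gripper_force: 31.8
```

```bash
python3 - <<'E'
from h import *
w=get_image("wrist"); s=get_image("scene"); st=get_state(); print(st["clock"],st["position"],st["width"],st["contact_force"],rot(st["ee_rot"]).round(3).tolist())
a=cv2.resize(w["frame"],None,fx=.95,fy=.95); b=cv2.resize(s["frame"][150:300,310:450],None,fx=2.5,fy=2.5,interpolation=cv2.INTER_CUBIC)
cv2.imwrite("pics/w3.png",np.hstack([cv2.resize(w["frame"][200:420,180:380],None,fx=2,fy=2),cv2.resize(s["frame"][150:290,310:430],(377,440),interpolation=cv2.INTER_CUBIC)])[:,:,::-1])
for im in(w,s):
  for q in "tag_hole peg_tip".split(): print(q,[(np.round(r["point"],1).tolist(),round(r["score"],2)) for r in place_of(q,im)[:4]])
print(pix([.585,.1822,.1206],w),pix([.585,.1822,.1206],s))
E
```

```text
4.9333 [0.55080461 0.17123538 0.12523115] 0.043576838243088056 [-0.61759038  0.0864131  -0.63917449] [[-0.944, -0.33, -0.001], [-0.33, 0.944, 0.0], [0.001, 0.001, -1.0]]
tag_hole [([284.4, 296.1], 0.78)]
peg_tip [([287.9, 359.7], 0.7)]
tag_hole [([343.0, 210.0], 0.97), ([420.5, 210.4], 0.67), ([378.7, 175.8], 0.64), ([169.2, 279.6], 0.52)]
peg_tip [([357.9, 222.8], 0.79), ([254.4, 263.4], 0.5)]
[287.48689453 357.66313044] [354.83234931 222.16449887]
```

View pics/w3.png

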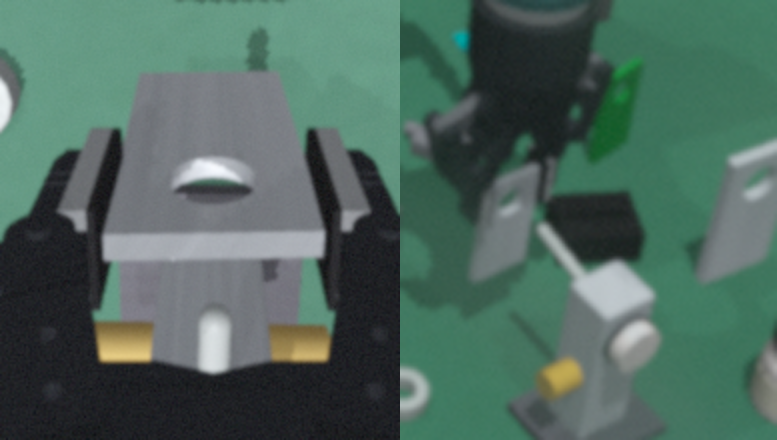

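The hole (284,296) and the peg tip (288,358) are aligned in the wrist picture. By the arm's pose the hole is level with the peg tip, so I'll slide the plate on along the peg.

>>> {"method": "apply_moves", "body": {
  "deltas": [38,-10,-1,0,0,38,-20,-1,0,0,38,-30,-1,0,0,38,-36,-1,0,0,38,-42,-1,1,0,38,-48,-1,2.5,0,38,-54,-1,4,0,38,-60,-1,5,0,38,-60,-1,5,0]
}}

```text
clock: 5.88
position: [0.6098, 0.1894, 0.1199]
ee_rot: [0.0, -0.167, 0.986, 0.0]
contact_force: [0.5, -0.5, -1.1]
width: 0.0436
gripper_force: 31.8
```

```bash
python3 - <<'E'
from h import *
w=get_image("wrist"); s=get_image("scene"); st=get_state(); print(st["clock"],st["position"],st["width"],st["contact_force"])
cv2.imwrite("pics/w4.png",np.hstack([cv2.resize(w["frame"][200:420,180:380],None,fx=2,fy=2),cv2.resize(s["frame"][150:290,310:430],(377,440),interpolation=cv2.INTER_CUBIC)])[:,:,::-1])
E
```

```text
5.9833 [0.60849742 0.18908561 0.12002845] 0.043323702618152896 [ 0.16837214 -0.89037904 -1.01630092]
```

View pics/w4.png

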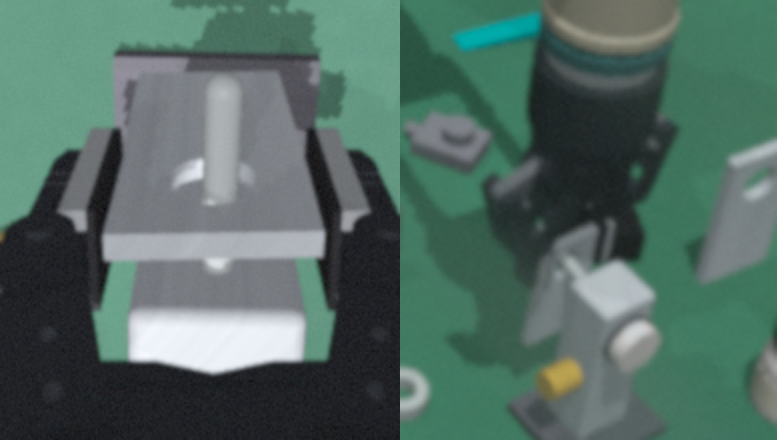

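The peg now passes through the hole at about (215,180) in the wrist crop. Lowering the plate onto the peg, letting go and rising.

>>> {"method": "apply_moves", "body": {
  "deltas": [38,0,0,2,0,38,0,0,4,0,38,0,0,5,0,38,0,0,5,0,46,0,0,5,0,50,0,0,5,0,56,0,0,5,0,62,0,0,5,0,66,0,0,5,0,66,0,0,5,0,66,0,0,5,0]
}}

```text
clock: 6.9
position: [0.6086, 0.1891, 0.1154]
ee_rot: [0.0, -0.167, 0.986, 0.0]
contact_force: [-0.5, -0.2, 0.4]
width: 0.066
gripper_force: 0.0
```

>>> {"method": "apply_moves", "body": {
  "deltas": [66,0,0,-6,0,66,0,0,-15,0,66,0,0,-30,0,66,0,0,-45,0,66,0,0,-65,0,66,10,0,-90,0,66,30,0,-110,0,66,60,0,-120,0,66,60,0,-120,0]
}}

```text
clock: 7.65
position: [0.5486, 0.1685, 0.2396]
ee_rot: [0.001, -0.167, 0.986, -0.0]
contact_force: [-1.2, 0.5, 0.6]
width: 0.0659
gripper_force: 0.0
```

```bash
python3 - <<'E'
from h import *
w=get_image("wrist"); s=get_image("scene"); st=get_state(); print(st["clock"],st["position"],st["width"],st["contact_force"],st["qpos"])
cv2.imwrite("pics/w5.png",np.hstack([cv2.resize(w["frame"][180:420,160:390],(440,440)),cv2.resize(s["frame"][150:290,310:430],(350,440),interpolation=cv2.INTER_CUBIC)])[:,:,::-1])
for im in(w,s):
  for q in "tag_hole peg_tip gauge gauge_grip gauge_tip".split(): print(q,[(np.round(r["point"],1).tolist(),round(r["score"],2)) for r in place_of(q,im)[:4]])
E
```

```text
7.75 [0.55185662 0.1693158  0.2372622 ] 0.06635245130712215 [ 0.33516473 -0.13176507  0.4928949 ] [ 1.77096734e-01  2.83740985e-01  1.52147697e+00  1.35153359e-04
  1.33287135e+00 -1.72914922e+00]
tag_hole [([494.7, 260.7], 0.94), ([522.9, 87.5], 0.83), ([283.8, 280.3], 0.78)]
peg_tip [([287.0, 262.6], 0.81)]
gauge [([251.1, 100.7], 0.95)]
gauge_grip [([242.4, 99.7], 0.76)]
gauge_tip [([122.4, 110.2], 0.81)]
tag_hole [([359.5, 230.7], 0.96), ([424.8, 208.4], 0.9), ([379.4, 177.3], 0.59)]
peg_tip [([355.6, 221.0], 0.85)]
gauge [([299.9, 234.8], 0.75), ([374.8, 153.7], 0.74)]
gauge_grip [([371.7, 146.5], 0.62), ([298.2, 225.3], 0.56)]
gauge_tip [([253.5, 263.0], 0.74)]
```

View pics/w5.png

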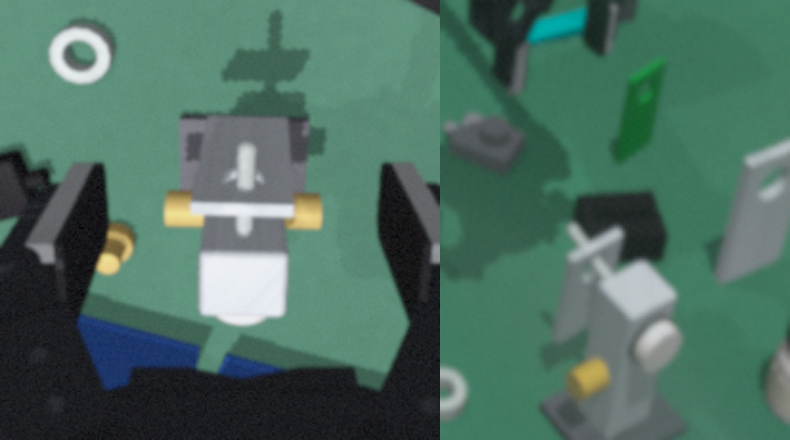

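The plate hangs on the peg, clear of the fingers. Next I'll locate the gauge.

```bash
python3 - <<'E'
from h import *
w=get_image("wrist"); s=get_image("scene")
g=lambda q,im:[r["point"] for r in place_of(q,im)][0]
gs=[r["point"] for r in place_of("gauge_grip",s) if r["point"][0]<340]; ts=g("gauge_tip",s)
P=lambda n,X:print(n,np.round(X,4))
o=atz(g("gauge",w),w,0);gr=atz(g("gauge_grip",w),w,.038);t=atz(g("gauge_tip",w),w,0);P("w o",o);P("w g",gr);P("w tip",t)
if gs: P("s g",atz(gs[0],s,.038))
t2=atz(ts,s,0);P("s tip",t2)
for a,b in((gr,t),(o,t),(gr,t2)): d=(b-a)[:2]; print(np.linalg.norm(d),np.degrees(np.arctan2(d[1],d[0])))
E
```

```text
w o [0.4843 0.1034 0.    ]
w g [0.4845 0.0996 0.038 ]
w tip [ 0.5382 -0.022   0.    ]
s g [0.4839 0.0951 0.038 ]
s tip [ 0.5481 -0.0149  0.    ]
0.1329089290060392 -66.1423606559051
0.136551302289405 -66.7221596555963
0.1309711816728519 -60.946777560669645
```

```bash
python3 - <<'E'
from h import *
print(delta((.4845,.0995,.17),24))
E
```

```text
(array([ 86.7, -43.7,  65.3]), np.float64(85.2))
```

>>> {"method": "apply_moves", "body": {
  "deltas": [60,10,-5,0,7,60,20,-10,0,14,60,30,-15,0,21,60,40,-20,5,28,60,50,-25,10,35,60,60,-30,15,42,60,70,-35,25,49,60,80,-40,35,56,60,87,-44,45,63,60,87,-44,55,70,60,87,-44,65,77,60,87,-44,65,84]
}}

```text
clock: 9.6
position: [0.4829, 0.0989, 0.1687]
ee_rot: [-0.001, 0.538, 0.843, -0.001]
contact_force: [-0.2, 0.6, -0.5]
width: 0.0599
gripper_force: 0.0
```

```bash
python3 - <<'E'
from h import *
w=get_image("wrist"); st=get_state(); print(st["clock"],st["position"],st["qpos"])
save(w,"pics/w6.png")
for q in "gauge gauge_grip gauge_tip nest_edge lip press".split(): print(q,[(np.round(r["point"],1).tolist(),round(r["score"],2)) for r in place_of(q,w)[:3]])
print(delta((.4845,.0995,.17),24))
E
```

```text
9.65 [0.48345892 0.09899658 0.16944401] [ 6.08132014e-02  2.15498407e-01  1.79806335e+00  9.86831066e-05
  1.13000315e+00 -3.69583170e-01]
gauge [([290.9, 194.9], 0.83)]
gauge_grip [([287.0, 202.9], 0.75), ([474.4, 325.4], 0.39), ([202.1, 24.8], 0.28)]
gauge_tip [([288.9, 317.9], 0.62)]
nest_edge [([399.2, 259.6], 0.24)]
lip []
press [([397.4, 257.6], 0.61), ([201.9, 22.9], 0.58), ([388.0, 3.7], 0.3)]
(array([0.3, 0. , 0.7]), np.float64(1.3))
```

View pics/w6.png

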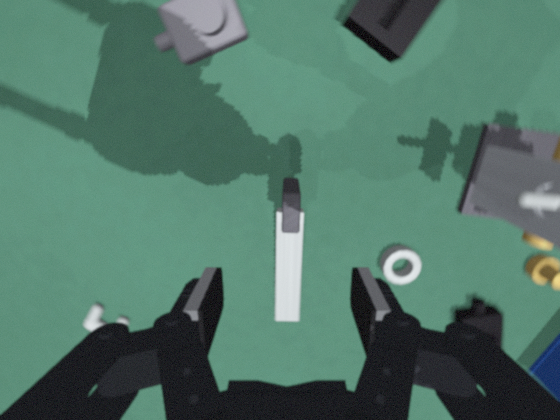

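```bash
python3 - <<'E'
from h import *
w=get_image("wrist"); P=lambda n,X:print(n,np.round(X,4))
t=atz((287.7,320),w,.002); b=atz((289.5,213),w,.014); P("tip",t);P("bladestart",b)
d=(t-b)[:2]; print(np.linalg.norm(d),np.degrees(np.arctan2(d[1],d[0])))
P("gripnet",atz((287,202.9),w,.038)); P("topcorners",[atz(p,w,.06) for p in((284,195),(299,195),(283,231),(299,231))]); P("bottom far",atz((292,180),w,.0))
u=d/np.linalg.norm(d); P("origin from tip",t[:2]-.135*u)
o=t[:2]-.135*u
print(delta((o[0],o[1],.036),np.degrees(np.arctan2(u[1],u[0]))+90))
n=[t2 for t2 in [[.6087,-.1951],[.6042,-.185]]]
E
```

```text
tip [ 0.543  -0.0212  0.002 ]
bladestart [0.4921 0.0894 0.014 ]
0.12174529554258734 -65.28719570003153
gripnet [0.483  0.1031 0.038 ]
topcorners [[0.4757 0.1133 0.06  ]
 [0.4858 0.1181 0.06  ]
 [0.4872 0.0871 0.06  ]
 [0.4983 0.0924 0.06  ]]
bottom far [0.4825 0.1151 0.    ]
origin from tip [0.4866 0.1015]
(array([  1.2,   2.7, 134.6]), np.float64(0.6))
```

>>> {"method": "apply_moves", "body": {
  "deltas": [56,1,3,30,1,56,1,3,60,1,56,1,3,85,1,56,1,3,105,1,56,1,3,120,1,56,1,3,130,1,56,1,3,133,1,10,1,3,133,1,10,1,3,133,1,10,1,3,133,1,10,1,3,133,1,10,1,3,133,1],
  "squeeze": 70
}}

```text
clock: 11.0
position: [0.4872, 0.1014, 0.0383]
ee_rot: [0.001, 0.543, 0.84, 0.001]
contact_force: [-0.2, -0.8, 3.4]
width: 0.0136
gripper_force: 68.2
```

```bash
python3 - <<'E'
from h import *
w=get_image("wrist"); s=get_image("scene"); t=get_image("top"); st=get_state(); print(st["clock"],st["position"],st["width"],st["gripper_force"],st["contact_force"],rot(st["ee_rot"]).round(3).tolist())
P=lambda n,X:print(n,np.round(X,4))
for q,z in(("nest_edge",.06),("lip",.066),("press",0)):
    for im,n in((s,"s"),(t,"t")):
        r=[x for x in place_of(q,im)][:2]; P(q+n,[atz(x["point"],im,z) for x in r]); print([np.round(x["point"],1).tolist()+[round(x["score"],2)] for x in r])
cv2.imwrite("pics/press.png",np.hstack([cv2.resize(s["frame"][190:360,60:200],(400,486),interpolation=cv2.INTER_CUBIC),cv2.resize(t["frame"][80:210,355:465],(400,473),interpolation=cv2.INTER_CUBIC)[0:473] if 0 else cv2.resize(t["frame"][80:210,355:465],(400,486),interpolation=cv2.INTER_CUBIC)])[:,:,::-1])
E
```

```text
11.15 [0.48725611 0.10135006 0.03824141] 0.013403518899471403 68.57227921485901 [-0.33253817 -0.39944118  5.42662089] [[-0.41, 0.912, 0.002], [0.912, 0.41, 0.0], [-0.001, 0.002, -1.0]]
nest_edges [[ 0.5983 -0.1937  0.06  ]
 [ 0.4452  0.1705  0.06  ]]
[[172.5, 277.8, 0.59], [326.3, 201.4, 0.24]]
nest_edget [[ 0.6022 -0.1922  0.06  ]
 [ 0.6195  0.1963  0.06  ]]
[[375.9, 150.8, 0.83], [221.1, 143.0, 0.42]]
lips [[ 0.6139 -0.217   0.066 ]]
[[160.1, 284.1, 0.71]]
lipt [[ 0.6076 -0.2186  0.066 ]]
[[386.9, 148.2, 0.87]]
presss [[0.6348 0.1935 0.    ]
 [0.4449 0.1051 0.    ]]
[[361.1, 277.7, 0.71], [298.6, 223.8, 0.41]]
presst [[0.621  0.1963 0.    ]]
[[223.5, 148.1, 0.28]]
```

View pics/press.png

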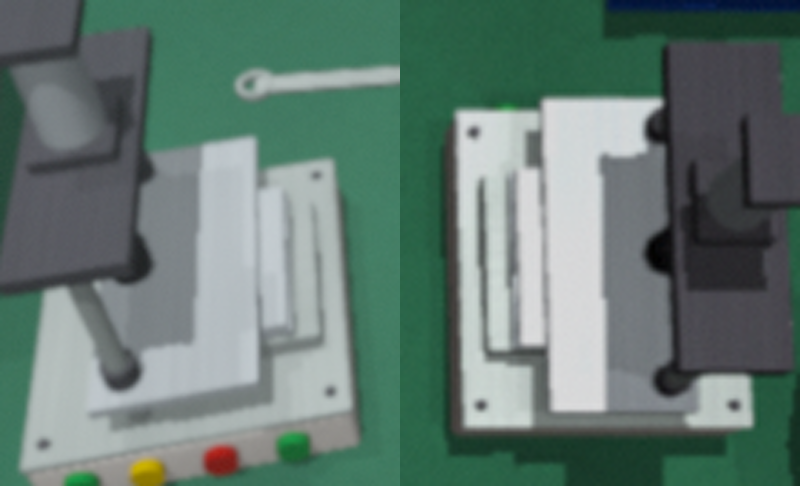

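```bash
python3 - <<'E'
from h import *
t=get_image("top"); s=get_image("scene"); 
T=lambda x,y:(355+(x-400)/3.636,80+y/3.738); S=lambda x,y:(60+x/2.857,190+y/2.859)
def line(n,a,b,im,z):
    A=atz(a,im,z);B=atz(b,im,z); d=B-A; print(n,A.round(4)[:2],B.round(4)[:2],"mid",((A+B)/2).round(4)[:2],"len",np.linalg.norm(d).round(4),"ang",np.degrees(np.arctan2(d[1],d[0])).round(1))
line("T holes y",T(480,405),T(473,132),t,.045)
line("T holes x",T(480,405),T(735,404),t,.045)
line("T nest",T(489,352),T(484,178),t,.06)
line("T lip",T(521,347),T(518,170),t,.07)
line("T ear",T(552,412),T(541,98),t,.075)
line("S holes y",S(316,175),S(331,391),s,.045)
line("S holes x",S(331,391),S(43,444),s,.045)
line("S nest",S(315,205),S(322,340),s,.06)
line("S lip",S(288,185),S(295,330),s,.07)
line("S ear",S(255,137),S(262,382),s,.075)
E
```

```text
T holes y [ 0.5091 -0.1964] [ 0.6987 -0.1954] mid [ 0.6039 -0.1959] len 0.1896 ang 0.3
T holes x [ 0.5091 -0.1964] [ 0.5106 -0.3735] mid [ 0.5099 -0.2849] len 0.1772 ang -89.5
T nest [ 0.5427 -0.1999] [ 0.662 -0.199] mid [ 0.6023 -0.1995] len 0.1194 ang 0.4
T lip [ 0.5443 -0.2195] [ 0.6648 -0.2203] mid [ 0.6045 -0.2199] len 0.1205 ang -0.4
T ear [ 0.5001 -0.2381] [ 0.7129 -0.236 ] mid [ 0.6065 -0.2371] len 0.2129 ang 0.6
S holes y [ 0.5117 -0.1964] [ 0.7014 -0.1945] mid [ 0.6065 -0.1955] len 0.1898 ang 0.6
S holes x [ 0.7014 -0.1945] [ 0.7023 -0.3711] mid [ 0.7018 -0.2828] len 0.1766 ang -89.7
S nest [ 0.5551 -0.1964] [ 0.6722 -0.1965] mid [ 0.6137 -0.1964] len 0.1171 ang -0.1
S lip [ 0.5411 -0.2133] [ 0.6682 -0.2118] mid [ 0.6047 -0.2126] len 0.1271 ang 0.7
S ear [ 0.4925 -0.2354] [ 0.7065 -0.232 ] mid [ 0.5995 -0.2337] len 0.2141 ang 0.9
```

```bash
python3 - <<'E'
from h import *
print(delta((.604,-.025,.116),0.4))
E
```

```text
(array([-163.2,   54.7,  -77.5]), np.float64(23.8))
```

>>> {"method": "apply_moves", "body": {
  "deltas": [10,0,0,-20,0,10,0,0,-45,0,10,0,5,-70,3,10,-20,10,-78,7,10,-45,15,-78,11,10,-70,25,-78,14,10,-95,32,-78,17,10,-120,40,-78,20,10,-140,47,-78,22,10,-155,52,-78,24,10,-163,55,-78,24,10,-163,55,-78,24]
}}

```text
clock: 12.55
position: [0.6046, -0.0258, 0.1148]
ee_rot: [0.0, 0.706, 0.708, 0.0]
contact_force: [0.4, 0.7, -2.1]
width: 0.013
gripper_force: 68.3
```

```bash
python3 - <<'E'
from h import *
w=get_image("wrist"); s=get_image("scene"); t=get_image("top"); st=get_state(); print(st["clock"],st["position"],st["width"],st["gripper_force"],st["contact_force"],rot(st["ee_rot"]).round(3).tolist())
P=lambda n,X:print(n,np.round(X,4))
for q in("gauge_tip","nest_edge","lip"):
    for im,n in((w,"w"),(s,"s"),(t,"t")): print(q,n,[np.round(x["point"],1).tolist()+[round(x["score"],2)] for x in place_of(q,im)[:2]])
save(w,"pics/w8.png")
print([pix(X,w) for X in((.604,-.16,.078),(.604,-.199,.06),(.604,-.214,.066))])
E
```

```text
12.7 [ 0.60228413 -0.02372535  0.11491816] 0.01346061964660546 68.3429753780365 [ 0.15853013  0.84969971 -1.31590318] [[-0.005, 1.0, -0.002], [1.0, 0.005, 0.001], [0.001, -0.002, -1.0]]
gauge_tip w [[285.1, 253.9, 0.23]]
gauge_tip s [[190.4, 273.4, 0.9], [326.8, 164.9, 0.88]]
gauge_tip t []
nest_edge w []
nest_edge s [[169.0, 281.8, 0.97]]
nest_edge t [[373.3, 154.7, 0.62], [366.5, 246.9, 0.17]]
lip w []
lip s [[159.3, 282.9, 0.94], [358.7, 321.8, 0.46]]
lip t [[386.3, 148.9, 0.62], [264.3, 154.7, 0.53]]
[array([284.40223545, 440.97798672]), array([284.42879972, 456.36535492]), array([284.32870148, 478.89669885])]
```

View pics/w8.png

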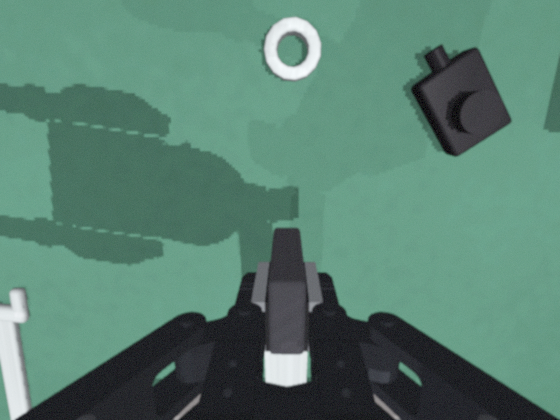

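The wrist picture shows the gauge held level, grip at (286,290), with the tip hidden behind the gripper. I have now viewed 11 pictures, one over the limit of 10, so I'll go on from numbers and forces only.

>>> {"method": "apply_moves", "body": {
  "deltas": [10,-12,0,0,0,10,-24,0,0,0,10,-36,0,0,0,10,-46,0,0,0,10,-46,0,4,0,10,-46,0,8,0,10,-46,0,11,0,10,-46,0,13,0,10,-46,0,13,0,10,-46,0,13,0]
}}

```text
clock: 13.98
position: [0.6037, -0.0702, 0.102]
ee_rot: [-0.0, 0.705, 0.709, -0.0]
contact_force: [-0.5, 0.5, -1.7]
width: 0.0134
gripper_force: 68.3
```

```bash
python3 - <<'E'
from h import *
s=get_image("scene"); st=get_state(); print(st["clock"],st["position"],st["width"],st["contact_force"],st["moment"])
for q in("gauge_tip","nest_edge","lip"):
    r=place_of(q,s)[:2]; print(q,[np.round(x["point"],1).tolist()+[round(x["score"],2)] for x in r],[atz(x["point"],s,{"gauge_tip":.063,"nest_edge":.06,"lip":.066}[q]).round(4).tolist() for x in r])
E
```

```text
14.0333 [ 0.6038506  -0.07028123  0.10223816] 0.013055845970861145 [ 0.42529381 -0.10113467 -2.80523426] [ 0.02367883  0.01987873 -0.03407585]
gauge_tip [[329.0, 165.0, 0.85], [168.3, 281.2, 0.64]] [[0.3121, 0.2198, 0.063], [0.6076, -0.2017, 0.063]]
nest_edge [[169.9, 279.8, 0.68], [234.7, 266.1, 0.64]] [[0.6023, -0.1989, 0.06], [0.595, -0.0697, 0.06]]
lip [[162.1, 279.4, 0.97], [362.1, 278.4, 0.22]] [[0.6031, -0.2129, 0.066], [0.6852, 0.1671, 0.066]]
```

>>> {"method": "apply_moves", "body": {
  "deltas": [10,0,0,1,0,10,0,0,2,0,10,0,0,2.5,0,10,0,0,2.5,0]
}}

```text
clock: 14.52
position: [0.6037, -0.0707, 0.0996]
ee_rot: [-0.0, 0.706, 0.709, -0.0]
contact_force: [-0.1, -0.5, -1.8]
width: 0.0132
gripper_force: 68.3
```

>>> {"method": "apply_moves", "body": {
  "deltas": [10,0,0,0.5,0,10,0,0,1,0,10,0,0,1,0]
}}

```text
clock: 14.77
position: [0.6038, -0.0707, 0.0987]
ee_rot: [-0.0, 0.706, 0.709, 0.0]
contact_force: [-0.1, -0.8, -1.9]
width: 0.0134
gripper_force: 68.3
```

```bash
python3 - <<'E'
from h import *
st=get_state(); print(st["clock"],st["position"],st["width"],st["contact_force"],st["moment"])
E
```

```text
14.7667 [ 0.60375156 -0.07070918  0.09867425] 0.01343278566513334 [-0.05446946 -0.82982188 -1.90293525] [ 0.03908596 -0.0337855   0.01075938]
```

>>> {"method": "apply_moves", "body": {
  "deltas": [10,0,0,0.5,0,10,0,0,1,0,10,0,0,1,0,10,0,0,1,0]
}}

```text
clock: 15.1
position: [0.6038, -0.0707, 0.0978]
ee_rot: [-0.0, 0.706, 0.708, 0.0]
contact_force: [-0.2, 0.6, -2.2]
width: 0.0133
gripper_force: 68.3
```

```bash
python3 - <<'E'
from h import *
st=get_state(); print(st["clock"],st["position"],st["width"],st["contact_force"],st["moment"])
E
```

```text
15.1 [ 0.6037983  -0.07071991  0.09775611] 0.013338359192178356 [-0.1769304   0.64773941 -2.23431894] [ 0.01178175 -0.00145879 -0.03656448]
```

>>> {"method": "apply_moves", "body": {
  "deltas": [10,0,0,0.5,0,10,0,0,1,0,10,0,0,1,0,10,0,0,1,0]
}}

```text
clock: 15.43
position: [0.6039, -0.0706, 0.0972]
ee_rot: [0.0, 0.706, 0.709, 0.0]
contact_force: [0.2, 1.6, 0.2]
width: 0.0134
gripper_force: 68.8
```

```bash
python3 - <<'E'
from h import *
st=get_state(); print(st["clock"],st["position"],st["width"],st["contact_force"],st["moment"])
E
```

```text
15.4333 [ 0.60394554 -0.07063181  0.09717785] 0.013410003742267513 [0.21325223 1.60422426 0.2494709 ] [-0.05486829  0.08679553 -0.07669825]
```

>>> {"method": "apply_moves", "body": {
  "deltas": [10,-2,0,0,0,10,-4,0,0,0,10,-6,0,0,0,10,-8,0,0,0,10,-10,0,0,0,10,-12,0,0,0,10,-14,0,0,0,10,-16,0,0,0,10,-16,0,0,0]
}}

```text
clock: 16.18
position: [0.6041, -0.0872, 0.097]
ee_rot: [0.0, 0.706, 0.708, 0.0]
contact_force: [0.2, 2.0, 2.7]
width: 0.0132
gripper_force: 69.2
```

```bash
python3 - <<'E'
from h import *
st=get_state(); print(st["clock"],st["position"],st["width"],st["contact_force"],st["moment"])
E
```

```text
16.1833 [ 0.60408987 -0.08719004  0.09701789] 0.01319008942394964 [0.21453672 2.01781794 2.74256135] [-0.18070416 -0.01570099 -0.03054987]
```

>>> {"method": "apply_moves", "body": {
  "deltas": [10,-2,0,-0.3,0,10,-4,0,-0.3,0,10,-6,0,-0.3,0,10,-8,0,-0.3,0,10,-10,0,-0.3,0,10,-12,0,-0.3,0,10,-14,0,-0.3,0,10,-14,0,-0.3,0]
}}

```text
clock: 16.85
position: [0.604, -0.1012, 0.0972]
ee_rot: [0.0, 0.706, 0.708, -0.0]
contact_force: [0.7, 2.9, 3.9]
width: 0.013
gripper_force: 69.2
```

```bash
python3 - <<'E'
from h import *
st=get_state(); print(st["clock"],st["position"],st["width"],st["contact_force"],st["moment"])
E
```

```text
16.85 [ 0.60402077 -0.10122454  0.09717118] 0.013025717444190548 [0.7013288  2.88589934 3.89869741] [-0.00043928 -0.01200912 -0.00174612]
```

>>> {"method": "apply_moves", "body": {
  "deltas": [10,0,0,-0.4,0,10,-1.5,0,-0.4,0,10,-3,0,-0.4,0,10,-4,0,-0.4,0,10,-4,0,-0.4,0]
}}

```text
clock: 17.27
position: [0.6038, -0.105, 0.0974]
ee_rot: [-0.0, 0.706, 0.708, -0.0]
contact_force: [-0.2, 2.6, 3.0]
width: 0.0134
gripper_force: 69.1
```

>>> {"method": "apply_moves", "body": {
  "deltas": [10,-1.5,0,0,0,10,-3,0,0,0,10,-4,0,0,0,10,-4,0,0,0]
}}

```text
clock: 17.6
position: [0.6039, -0.109, 0.0974]
ee_rot: [0.0, 0.706, 0.708, -0.0]
contact_force: [-0.4, 2.1, 3.0]
width: 0.0134
gripper_force: 69.1
```

>>> {"method": "apply_moves", "body": {
  "deltas": [10,-1.5,0,0,0,10,-3,0,0,0,10,-4,0,0,0,10,-4,0,0,0]
}}

```text
clock: 17.93
position: [0.604, -0.113, 0.0975]
ee_rot: [0.0, 0.706, 0.708, -0.0]
contact_force: [0.1, 2.3, 4.0]
width: 0.0131
gripper_force: 69.1
```

>>> {"method": "apply_moves", "body": {
  "deltas": [10,-1.5,0,0,0,10,-3,0,0,0,10,-4,0,0,0,10,-4,0,0,0]
}}

```text
clock: 18.27
position: [0.604, -0.1152, 0.0978]
ee_rot: [-0.001, 0.706, 0.708, 0.001]
contact_force: [0.7, 7.0, 5.8]
width: 0.0132
gripper_force: 69.4
```

>>> {"method": "apply_moves", "body": {
  "deltas": [10,-1.5,0,0,0,10,-3,0,0,0,10,-4,0,0,0,10,-4,0,0,0]
}}

```text
clock: 18.6
position: [0.604, -0.1186, 0.0979]
ee_rot: [-0.001, 0.706, 0.708, 0.002]
contact_force: [0.1, 8.1, 5.6]
width: 0.0133
gripper_force: 69.5
```

>>> {"method": "apply_moves", "body": {
  "deltas": [10,-1.5,0,0,0,10,-3,0,0,0,10,-4,0,0,0,10,-4,0,0,0]
}}

```text
clock: 18.93
position: [0.6041, -0.122, 0.098]
ee_rot: [-0.002, 0.706, 0.708, 0.002]
contact_force: [0.1, 10.0, 6.9]
width: 0.0129
gripper_force: 69.7
```

Drag jumped from 2.3 N to 7 N at first touch, about 8 mm of travel back. About 8 mm more should bring the lift to roughly 1.5 mm.

>>> {"method": "apply_moves", "body": {
  "deltas": [10,-1.5,0,0,0,10,-3,0,0,0,10,-4,0,0,0,10,-4,0,0,0]
}}

```text
clock: 19.27
position: [0.6041, -0.1254, 0.0981]
ee_rot: [-0.002, 0.706, 0.708, 0.002]
contact_force: [-0.5, 11.2, 7.4]
width: 0.0128
gripper_force: 69.8
```

>>> {"method": "apply_moves", "body": {
  "deltas": [10,-1.5,0,0,0,10,-3,0,0,0,10,-4,0,0,0,10,-4,0,0,0,10,-4,0,0,0,10,-4,0,0,0]
}}

```text
clock: 19.77
position: [0.604, -0.1288, 0.0982]
ee_rot: [-0.002, 0.706, 0.708, 0.003]
contact_force: [-0.3, 13.3, 7.5]
width: 0.0131
gripper_force: 69.9
```

```bash
python3 - <<'E'
from h import *
s=get_image("scene"); st=get_state(); print(st["clock"],st["position"],st["width"],st["contact_force"],st["moment"],st["qd"].round(3) if hasattr(st["qd"],"round") else st["qd"])
for q,z in(("gauge_grip",.098),("lip",.066),("tag_hole",.108),("peg_tip",.1206)):
    print(q,[np.round(x["point"],1).tolist()+[round(x["score"],2)]+atz(x["point"],s,z).round(3).tolist() for x in place_of(q,s)[:3]])
E
```

```text
19.8167 [ 0.60401603 -0.1287813   0.09815989] 0.013363427752509172 [-0.97393556 13.14067914  8.13844116] [ 1.68201465 -0.03810011 -0.01478337] [-0.002  0.    -0.     0.001  0.001 -0.002]
gauge_grip [[371.2, 145.6, 0.82, 0.299, 0.337, 0.098], [203.8, 261.2, 0.59, 0.603, -0.128, 0.098]]
lip [[162.0, 281.7, 0.83, 0.609, -0.213, 0.066]]
tag_hole [[420.7, 204.3, 0.85, 0.551, 0.349, 0.108], [361.9, 231.8, 0.76, 0.603, 0.192, 0.108], [379.6, 175.1, 0.66, 0.434, 0.302, 0.108]]
peg_tip [[352.8, 221.0, 0.57, 0.581, 0.179, 0.121]]
```

```bash
python3 -c "
from rig import *
print(sign_off())"
```

```text
the job is handed in; nothing more can be done
None
```

The plate hangs on the valve's peg and the gauge is held snug between the press plates (estimated lift 1.4 mm, 13 N drag); I handed in at about 20 s but got no verdict back, and I viewed 11 pictures, one over the limit of 10.

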